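Seat a guide roller in the vee fixture and clamp it

TASK

Roll the guide roller along the two rails, without lifting it, until it drops into the vees, and let go so that it centres itself. Then slide it lengthways in the vees until its end is fully home against the end stop, and swing the clamp over and press it down so that its pad stays firmly on the roller. Push the roller and the clamp gently, never harder than about 20 N, and leave the spanner, tin and bearing alone.

Things in the scene. Friction and masses are not known exactly. Their poses are not given: they have to be found in the camera images.
- fixture: Fixed bench fixture, 100 x 290 mm. Origin on the bench top below the bottom of the vees, midway between its two rails. Axes: y is the rolling direction (rails, then vees, then clamp post at y = +75 mm); x is the roller's lengthwise direction, pointing away from the end stop; z up.
- rails (a point): Middle of the flat tops of the two parallel aluminium rails, 42 mm above the bench. The rails are 20 mm wide, centred 32 mm either side, and run from fixture y = -190 mm (6 mm high lip there) to -26 mm, where the vees begin. A roller on them has its axis 72 mm above the bench.
- seat (a point): Where the centre of the roller lies when it is seated and home: fixture x = 0, y = 0, 58.4 mm above the bench, axle along the fixture's x. Each rail has a 90 degree vee below this line, its bottom 16 mm above the bench; the near flank meets the rail top, the far flank rises to 58 mm above the bench at fixture y = +42 mm.
- roller: Loose aluminium guide roller, 0.3 to 0.6 kg: barrel 60 mm in diameter, 140 mm long, with a steel journal 20 mm in diameter, 18 mm long at each end (176 mm overall). Origin at its centre; x along its axle, away from the end stop; y and z turn as it rolls. Starts at rest on the rails and rolls freely; in the vees it slides lengthways under about 2 to 10 N.
- roller_end (a point): Centre of the flat outer face of the roller's journal at the end away from the end stop (88 mm from the roller's centre along +x). Push here towards -x of the fixture to slide the roller home.
- stop (a point): Middle of the contact face of the end stop, an upright steel plate of the fixture 50 mm wide, 10 mm thick, top 82 mm above the bench, at fixture x = -88 mm, y = 0; this point is at the height of a seated roller's axis. The roller's journal end comes flat against it.
- clamp (a joint): Angle of the clamp arm (rad): 0 level, about 1.6 upright (open, as at the start). The hinge is stiff: about 6 N at the cross bar moves it, and it stays where left. Under the arm, 75 mm from the hinge, a rubber pad sits on a locked screw spindle set anew each time: the pad meets a seated roller at an angle anywhere from -0.09 to +0.09.
- hinge (a point): Middle of the clamp's hinge pin, fixed in the fixture at y = +75 mm, 105 mm above the bench. The pin lies along the fixture's x; the closed arm points to the fixture's -y.
- bar (a point): Middle of the clamp's cross bar: black, round, 16 mm thick, 68 mm long, parallel to the hinge pin, 125 mm from it at the end of the steel arm (22 x 12 mm). Push it from its +y side over to -y, then down; closed it is at fixture y = -50 mm, 94 to 116 mm above the bench. With the pad on the roller, 10 to 13 N down on the bar puts 7 to 12 N on the roller; up to 9 N of it stays after letting go.
- wrench: Bystander: spanner 180 mm long, lying on the bench right of the work. Origin under its middle.
- grease: Bystander: steel tin 60 mm in diameter and 75 mm high, standing on the bench left of the work. Origin under its middle.
- bearing: Bystander: small bearing ring 42 mm in diameter and 14 mm high, lying flat on the bench left of the work. Origin under its middle.

How it is judged:
By the outcome, as a careful person would: the job done as asked, in the order asked, and still so for the second after the job is handed in, with the robot touching nothing.
It also fails if it takes over 72 s, if anything falls off the work surface, if the arm or the gripper's body presses on something with over 40 N, if the wrist force passes 120 N, or if a joint passes its speed limit or range.

ROBOT

A 6-joint arm with a two-finger parallel gripper is mounted at the origin on the work surface. World frame = base frame: x ahead of the robot, y to its left, z up, the work surface at z = 0. Lengths are in mm, angles in rad, forces in N, time in s.
With the tool pointing down it reaches from about 325 to 875 mm from the base axis. Payload 4.4 kg.
Tool frame: the origin (TCP) lies on the centre line of the jaws, within the pads' length; the fingertips stand ahead of it and the grasp point (between the pads) lies 6 mm ahead of it (ctrl.tcp_to_tips is the z of the fingertips in the tool frame, in mm); z points along the fingers, y is the direction in which the jaws open and shut (so a half turn about z gives the same grasp; the last joint's range is limited). The gripper opens to 85 mm and grips with 20 to 120 N. Pads are 22 mm wide; open, the fingers measure 114 mm over their backs; the gripper's body (76 mm by 85 mm) begins 54 mm behind the grasp point. The pads swing forward as they close: fully open they stand 13 mm farther back than shut.
Start: joints at [-1.391, 0.207, 1.542, -0, 1.393, -0.15], TCP at [186.204, -544.018, 256.282] pointing down, gripper open.
Joint ranges: [-2.73, 2.73], [-0.86, 2.22], [0.23, 2.46], [-1.11, 4.25], [0.08, 2.63], [-2.82, 2.82]. Speed limits (rad/s): [2.79, 2.79, 3.14, 3.14, 3.14, 3.14].

INTERFACE

Orientations are given as a 3x3 rotation matrix whose columns are the frame's x, y, z axes.
In Python, from plant import ctrl, sensors, optics gives the robot as it stands. Calls block until the motion is done:
- ctrl.move_ptp(position, orientation): joint-space move of the TCP to a pose.
- ctrl.move_l(position, rot=None, vel=150, threshold=None): straight line of the TCP; rot=None keeps the orientation; vel is the mean speed in mm/s. With threshold (N) it stops when the force on the tool has changed by that much, and returns True; else False.
- ctrl.set_joints(angles): joint-space move.
- ctrl.gripper_to(opening, force=None): finger opening in mm; force is the grip in N (None keeps the last); returns when the fingers have stopped.
- ctrl.hold(seconds).
- ctrl.solve_ik(position, orientation): joint angles nearest the present ones, or None.
- sensors.read_state(): the state.
- optics.grab_frame(name): name is "scene" or "top"; returns (picture, depth): 420x560x3 uint8, red, green, blue; 420x560 float32, mm along the optical axis (not along the pixel's ray), 0 where there is no reading.
- optics.camera_params(name): a dict with "mtx" (3x3 intrinsics, pixels), "R" (3x3) and "t" (3): a world point X has camera coordinates R X + t. Camera axes: x right, y down, z forward; pixel columns grow to the right and rows downward; lengths in mm; the calibration is good to about 2 mm. A picture is of the moment at which its call begins. camera_params takes no time and is no camera call.
A pose or a line that the arm cannot do raises ctrl.MotionError and nothing moves.
- ctrl.finish_job(): hands the job in, once; it reports no verdict.
The state is a dict: "t": time; "q": joint angles; "qvel": joint speeds; "tau": joint torques, N m; "eef_pos": TCP position; "eef_rot": TCP orientation; "force": force on the tool from outside, world axes, zero at the start; "wrist_torque": the same for the moment, N m; "grip_width": finger opening in mm.
Only numpy, scipy, OpenCV 4.12 (cv2) and the standard library are available. Lean on these libraries where they do the work, as an engineer would, in place of code of your own. Each camera call takes 0.05 s, during which the arm holds its last target.

## Working session

There is one attempt and no reset: what is moved stays moved. The work goes in short steps, each a Python script; the robot and the scene stay as the last script left them, time stands still between calls to the robot, and variables do not carry over. Pictures are saved under pics/ and viewed, and the job is handed in when it is done.

```bash
ls; mkdir -p pics; python3 - <<'E'
from plant import ctrl,sensors,optics
import cv2,numpy as np
for n in("scene","top"):
    im,d=optics.grab_frame(n); cv2.imwrite(f"pics/a_{n}.png",im[:,:,::-1]); np.save(f"pics/a_{n}.npy",d)
    p=optics.camera_params(n); print(n,p, (-p["R"].T@p["t"]).round())
print(sensors.read_state(), ctrl.tcp_to_tips)
E
```

```text
pics
scene {'mtx': array([[435.36624365,   0.        , 286.81433688],
       [  0.        , 435.36624365, 207.18315481],
       [  0.        ,   0.        ,   1.        ]]), 'R': array([[-0.82513056,  0.56465193, -0.01810401],
       [ 0.42968962,  0.60645904, -0.66900992],
       [-0.3667784 , -0.55979963, -0.74303296]]), 't': array([ 452.45201998, -193.59647763, 1379.42629543])} [962. 634. 904.]
top {'mtx': array([[394.7881521 ,   0.        , 277.88352676],
       [  0.        , 394.7881521 , 210.62531467],
       [  0.        ,   0.        ,   1.        ]]), 'R': array([[ 0.08700607, -0.99620718, -0.00109719],
       [-0.97483714, -0.08491266, -0.20611259],
       [ 0.20523767,  0.01900262, -0.97852767]]), 't': array([ -32.36791199,  546.0729257 , 1088.95012518])} [ 312.   -7. 1178.]
{'t': 0.1, 'q': array([-1.39149987e+00,  2.07362952e-01,  1.54280283e+00, -1.19142191e-06,
        1.39348017e+00, -1.50513507e-01]), 'qvel': array([ 0.00020297, -0.00211335, -0.0019862 , -0.00164798,  0.00163047,
       -0.00031158]), 'tau': array([-1.43942966e-04, -3.84092188e+01, -2.92546588e+01, -1.50849251e-04,
        4.91154206e-03,  4.56057251e-06]), 'eef_pos': array([ 186.09101506, -543.39824354,  255.22973307]), 'eef_rot': array([[ 9.46103893e-01,  3.23863071e-01, -3.67333375e-04],
       [ 3.23863134e-01, -9.46101786e-01,  2.02017159e-03],
       [ 3.06724212e-04, -2.03025794e-03, -9.99997892e-01]]), 'force': array([-0.08801753, -0.36851869,  0.07006238]), 'wrist_torque': array([ 0.00617193,  0.02072729, -0.02617291]), 'grip_width': 85.1092369765029} 25.0
```

View pics/a_scene.png

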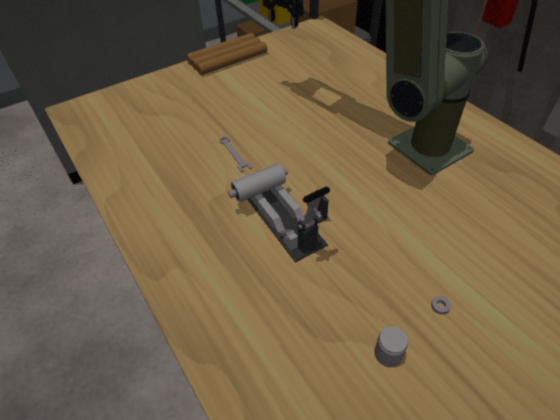

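View pics/a_top.png

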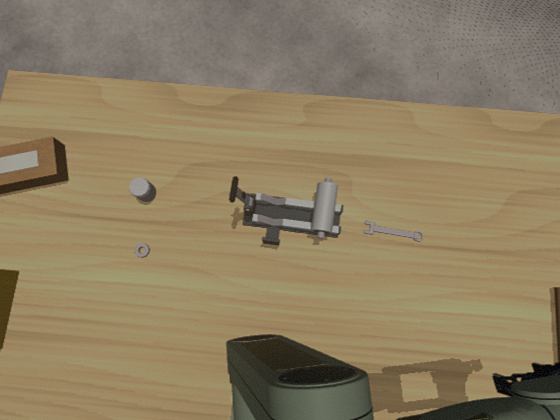

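The fixture lies around (290,215) in the top view, with the roller at (326,208) on the right (start) end. The clamp stands upright at (235,190) and the end stop is at (271,235) on the robot side. The spanner is on the right at (393,231), the tin at (143,190) and the bearing at (141,250). I'll enlarge for detail.

```bash
python3 - <<'E'
import cv2
a=cv2.imread("pics/a_top.png")[165:260,215:350]; cv2.imwrite("pics/b_top.png",cv2.resize(a,None,fx=5.9,fy=5.9,interpolation=cv2.INTER_CUBIC))
a=cv2.imread("pics/a_scene.png")[155:265,215:345]; cv2.imwrite("pics/b_scene.png",cv2.resize(a,None,fx=5,fy=5,interpolation=cv2.INTER_CUBIC))
E
```

```text
(no output)
```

View pics/b_top.png

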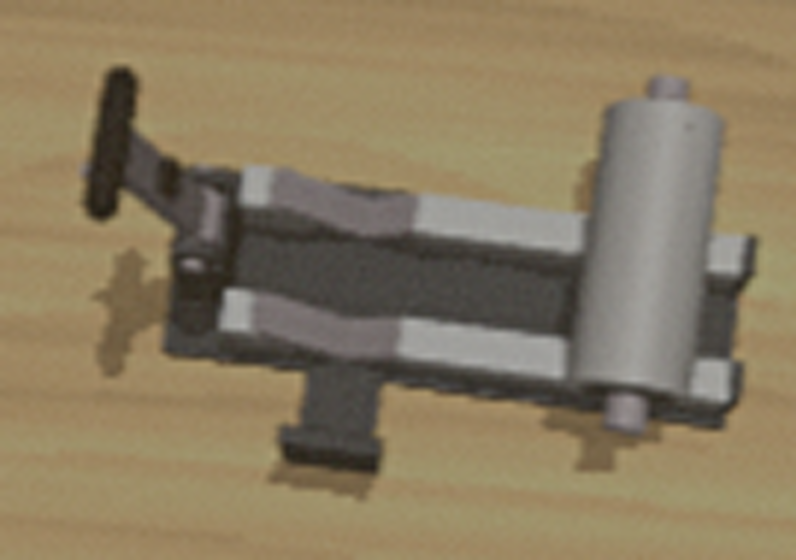

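View pics/b_scene.png

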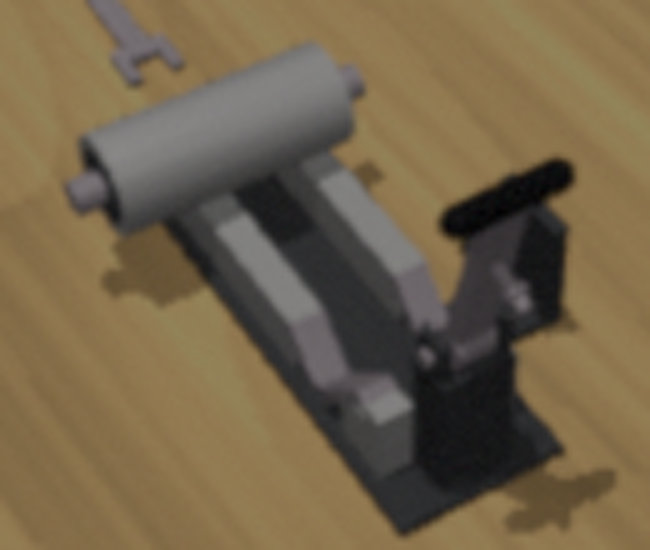

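```bash
cat > h.py <<'E'
import numpy as np
from scipy.optimize import least_squares
P={'scene':dict(mtx=np.array([[435.36624365,0,286.81433688],[0,435.36624365,207.18315481],[0,0,1]]),R=np.array([[-0.82513056,0.56465193,-0.01810401],[0.42968962,0.60645904,-0.66900992],[-0.3667784,-0.55979963,-0.74303296]]),t=np.array([452.45201998,-193.59647763,1379.42629543])),
'top':dict(mtx=np.array([[394.7881521,0,277.88352676],[0,394.7881521,210.62531467],[0,0,1]]),R=np.array([[0.08700607,-0.99620718,-0.00109719],[-0.97483714,-0.08491266,-0.20611259],[0.20523767,0.01900262,-0.97852767]]),t=np.array([-32.36791199,546.0729257,1088.95012518]))}
def proj(n,X):
    p=P[n]; c=np.atleast_2d(X)@p['R'].T+p['t']; c=c@p['mtx'].T; return c[:,:2]/c[:,2:]
def ray_at_z(n,uv,z):
    p=P[n]; d=p['R'].T@np.linalg.solve(p['mtx'],[uv[0],uv[1],1]); o=-p['R'].T@p['t']; return o+d*(z-o[2])/d[2]
def fx(par,X):
    x,y,th=par[:3]; c,s=np.cos(th),np.sin(th); X=np.atleast_2d(X).astype(float)
    return np.c_[x+c*X[:,0]-s*X[:,1],y+s*X[:,0]+c*X[:,1],X[:,2]]
E
cat > fit.py <<'E'
from h import *
T=lambda u,v:((u+.5)/5.9-.5+215,(v+.5)/5.9-.5+165)
S=lambda u,v:((u+.5)/5-.5+215,(v+.5)/5-.5+155)
obs=[('top',T(415,195),(42,-26,42)),('top',T(415,236),(22,-26,42)),('top',T(403,318),(-22,-26,42)),('top',T(398,358),(-42,-26,42)),
('top',T(275,170),(42,42,58)),('top',T(275,208),(22,42,58)),('top',T(258,294),(-22,42,58)),('top',T(253,332),(-42,42,58)),
('scene',S(290,322),(42,-26,42)),('scene',S(328,298),(22,-26,42)),('scene',S(390,277),(-22,-26,42)),('scene',S(418,264),(-42,-26,42)),
('scene',S(365,395),(42,42,58)),]
f=lambda p:np.concatenate([proj(n,fx(p,X))[0]-uv for n,uv,X in obs])
for sub in (obs,obs[:8]):
    g=lambda p:np.concatenate([proj(n,fx(p,X))[0]-uv for n,uv,X in sub])
    r=least_squares(g,[600,0,0.0],loss='soft_l1'); print(r.x); print(g(r.x).reshape(-1,2).round(1).tolist())
p=r.x
Ti=lambda uv,z,n='top':((ray_at_z(n,uv,z)-[p[0],p[1],0])@np.array([[np.cos(p[2]),-np.sin(p[2]),0],[np.sin(p[2]),np.cos(p[2]),0],[0,0,1]])).round(1)
print('roller far/near journal end, fixture',Ti(T(670,80),72),Ti(T(627,430),72))
print('scene',Ti(S(73,195),72,'scene'),Ti(S(357,80),72,'scene'))
print('bar',Ti(T(122,72),230),Ti(T(98,215),230), Ti(S(450,220),230,'scene'),Ti(S(565,170),230,'scene'))
print('stop',Ti(T(283,452),82),Ti(T(381,466),82))
d=np.load('pics/a_top.npy')
for uv in [T(655,240),T(500,350),T(110,140),T(330,460)]:
    u,v=map(round,uv);q=P['top'];c=np.linalg.solve(q['mtx'],[u,v,1])*d[v,u];print(q['R'].T@(c-q['t']))
E
python3 fit.py
```

```text
[ 5.50505626e+02  2.61111428e+01 -3.38291867e-02]
[[-0.2, -0.2], [-1.0, -0.7], [-0.7, -0.0], [-0.7, -0.1], [0.6, -0.0], [-0.3, 0.1], [0.6, 0.2], [0.5, 0.6], [-0.1, 0.4], [-1.2, 2.0], [0.6, -0.7], [1.2, -1.2], [-1.2, -1.0]]
[ 5.50420586e+02  2.57156205e+01 -4.42899280e-02]
[[0.1, -0.1], [-0.8, -0.5], [-0.7, 0.1], [-0.7, 0.0], [0.9, -0.1], [-0.1, 0.0], [0.7, 0.1], [0.5, 0.4]]
roller far/near journal end, fixture [ 108.7 -143.6   72. ] [ -67.2 -141.5   72. ]
scene [ 105.3 -142.1   72. ] [ -68.  -135.6   72. ]
bar [ 32.5 101.3 230. ] [-30.3 101.7 230. ] [ 30.4 103.9 230. ] [-27.6 106.2 230. ]
stop [-100.4   19.6   82. ] [-101.   -27.2   82. ]
[ 565.76151399 -118.51168083   98.83668053]
[515.44853358 -49.38638283  42.46214159]
[556.87857433 127.28861625 234.54211715]
[453.6418414   27.16582074  36.24687614]
```

The fixture is at about (550.5, 26), yawed −0.04 rad. The roller is at about (20, −141) in fixture coordinates. I'll straddle the barrel with open jaws around its middle, then roll it gently with the rear finger.

```bash
cat >> h.py <<'E'
PAR=np.array([550.5,26.0,-0.04])
def W(x,y,z): return fx(PAR,[x,y,z])[0]
c,s=np.cos(PAR[2]),np.sin(PAR[2])
# tool down, tool x along fixture x, tool y along fixture -y
ROT=np.array([[c,s,0],[s,-c,0],[0,0,-1.]])
def FX(p):
    d=np.asarray(p)-[PAR[0],PAR[1],0]; return np.array([c*d[0]+s*d[1],-s*d[0]+c*d[1],d[2]])
def st(sensors):
    a=sensors.read_state(); print('t%.2f fx'%a['t'],FX(a['eef_pos']).round(1),'F',a['force'].round(1),'g%.1f'%a['grip_width'])
def snap(optics,n,name,box=None,f=5):
    import cv2
    im,d=optics.grab_frame(n); im=im[:,:,::-1]
    if box: u0,v0,u1,v1=box; im=cv2.resize(im[v0:v1,u0:u1],None,fx=f,fy=f,interpolation=cv2.INTER_CUBIC)
    cv2.imwrite('pics/%s.png'%name,im); np.save('pics/%s.npy'%name,d)
E
python3 - <<'E'
from plant import ctrl,sensors,optics
from h import *
ctrl.move_ptp(W(20,-141,190),ROT); st(sensors)
print(ctrl.move_l(W(20,-141,82),vel=60,threshold=6)); st(sensors)
snap(optics,'scene','c_scene',(200,100,360,220),5)
E
```

```text
t2.17 fx [  20.  -141.9  190.2] F [ 0.7 -0.2  0.8] g85.6
False
t4.12 fx [  20.3 -141.1   82.4] F [0.3 0.2 0.3] g85.4
```

View pics/c_scene.png

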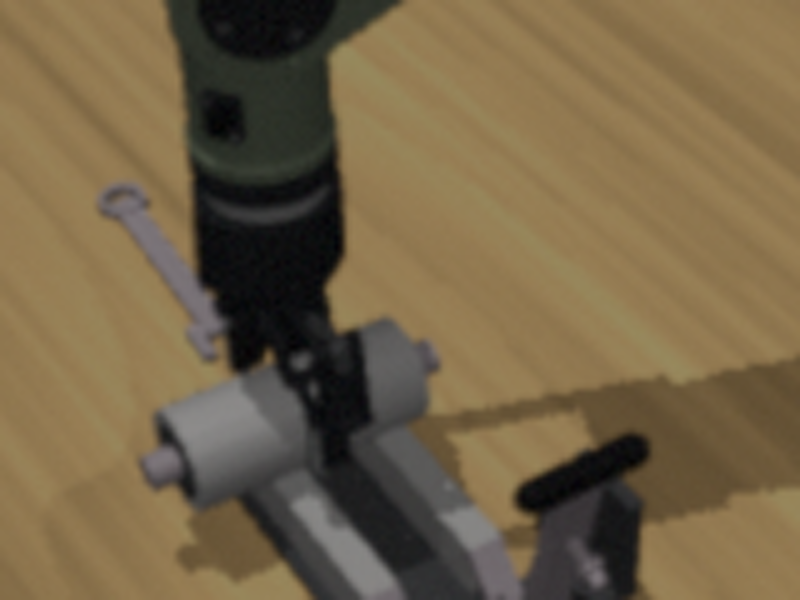

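The jaws straddle the barrel near its middle, with the front finger at about (335,410), and nothing is touching. Rolling now.

```bash
python3 - <<'E'
from plant import ctrl,sensors,optics
from h import *
for y in (-110,-80,-55):
    r=ctrl.move_l(W(20,y,82),vel=35,threshold=9); print(r); st(sensors)
    if r: break
snap(optics,'top','d_top',(215,165,350,260),5.9)
E
```

```text
False
t5.20 fx [  20.  -110.1   82. ] F [-0.8 -0.2 -0.7] g85.5
False
t6.21 fx [ 20. -80.  82.] F [-0.9 -0.5 -0.1] g85.6
False
t7.08 fx [ 20.  -55.   81.9] F [ 0.5  0.5 -0.3] g85.4
```

View pics/d_top.png

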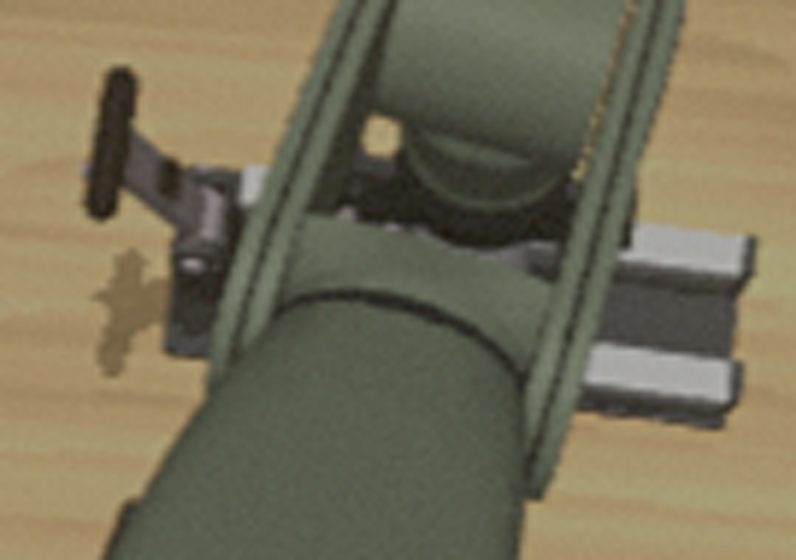

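The top view is mostly hidden by the arm. The rail end at (690,250) is empty, so the roller is moving. I'll carry on and check with the scene camera.

```bash
python3 - <<'E'
from plant import ctrl,sensors,optics
from h import *
snap(optics,'scene','e0_scene',(200,100,360,220),5)
for y in (-30,-15,1):
    r=ctrl.move_l(W(20,y,82),vel=25,threshold=9); print(r); st(sensors)
    if r: break
snap(optics,'scene','e_scene',(200,100,360,220),5)
E
```

```text
False
t8.32 fx [ 20.  -30.1  82. ] F [-0.2 -0.1  0.3] g85.2
False
t9.07 fx [ 19.9 -14.9  81.9] F [ 0.4 -0.8  0.4] g85.5
True
t9.47 fx [20.2 -9.9 82.2] F [-0.6 -4.   2.9] g85.3
```

View pics/e_scene.png

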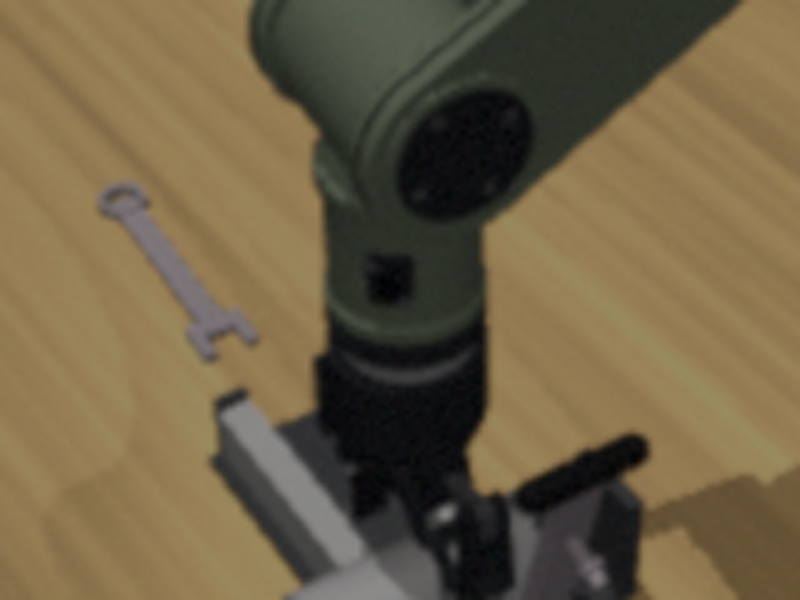

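View pics/e0_scene.png

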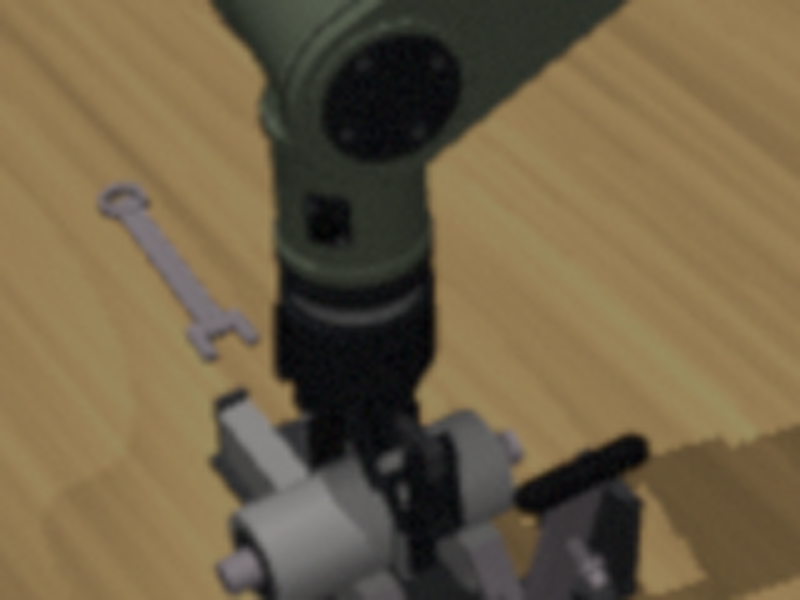

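```bash
python3 - <<'E'
from plant import ctrl,sensors,optics
from h import *
st(sensors)
snap(optics,'scene','f_scene',(220,160,340,270),5.4)
E
```

```text
t9.53 fx [20.2 -9.9 82.1] F [-0.3 -3.5  2.4] g85.2
```

View pics/f_scene.png

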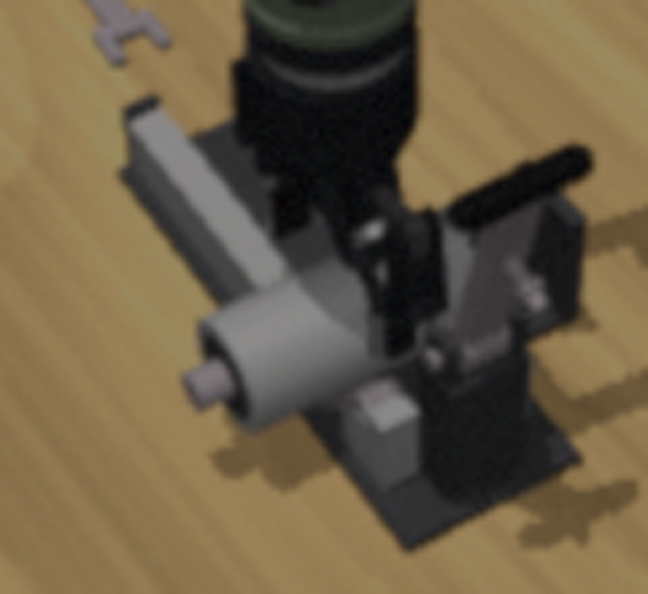

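```bash
python3 - <<'E'
from h import *
uv=(220+198/5.4,160+393/5.4)
for z in(58,65,72):print(z,FX(ray_at_z('scene',uv,z)).round(1))
for y,z in((0,58.4),(-10,60),(-5,58.9),(-22,71)):
  q=proj('scene',W(108,y,z))[0];print(y,((q-[220,160])*5.4).round())
E
```

```text
58 [104.1   2.5  58. ]
65 [106.4   7.7  65. ]
72 [108.8  12.8  72. ]
0 [188. 392.]
-10 [177. 376.]
-5 [182. 385.]
-22 [163. 344.]
```

The roller is seated: its journal end at (198,393) in the crop gives y≈2 at z=58. The contact was the front fingertip brushing the top of the far vee block (rail x 22..42, 58 mm high), at about 4 N. I'll lift straight off and check.

```bash
python3 - <<'E'
from plant import ctrl,sensors,optics
from h import *
p=sensors.read_state()['eef_pos']
ctrl.move_l(p+W(0,-3,30)-W(0,0,0),vel=40); ctrl.move_l(W(20,-13,200),vel=150); st(sensors)
ctrl.move_ptp(W(150,-20,200),ROT); ctrl.gripper_to(0); st(sensors)
snap(optics,'scene','g_scene',(210,130,350,265),4.4)
snap(optics,'top','g_top',(215,165,350,260),5.9)
E
```

```text
t11.23 fx [ 19.3 -13.  199.1] F [-0.5  0.5 -0.2] g85.4
t12.58 fx [150. -20. 200.] F [-0.2  0.5 -0.9] g0.1
```

View pics/g_scene.png

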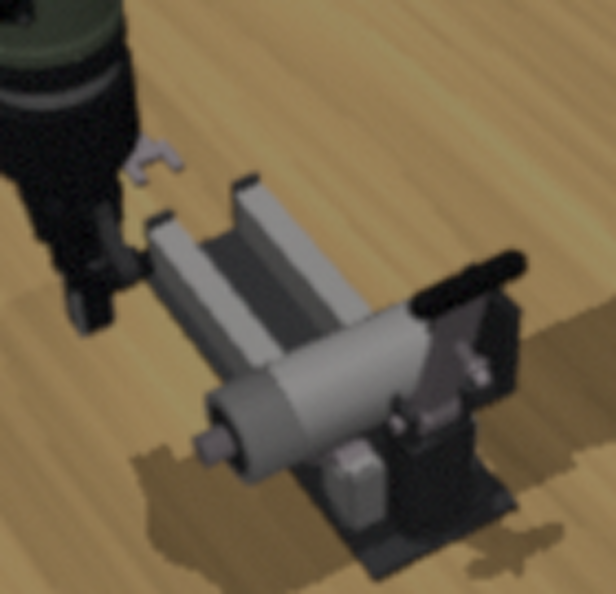

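View pics/g_top.png

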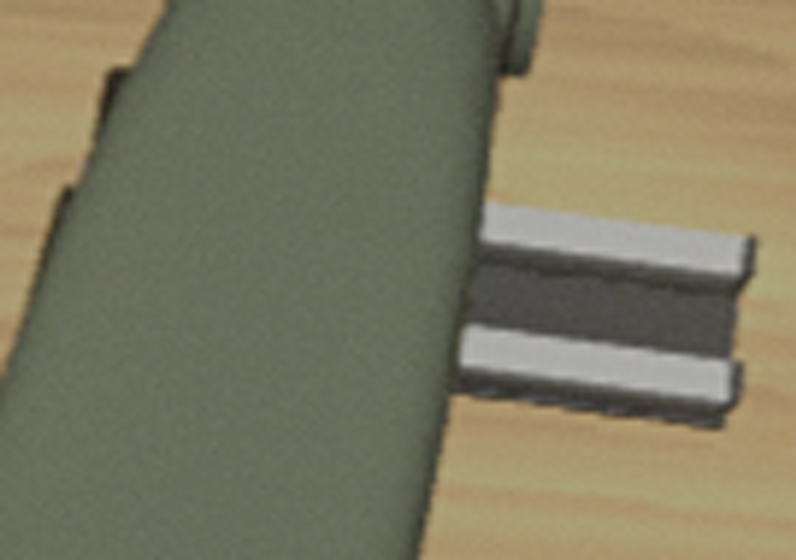

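The roller is lying straight in the vees, with its free journal end at (208,448), which is fixture x≈106. The end stop side can't be seen from here. Next I'll push it home by the journal face.

```bash
python3 - <<'E'
from plant import ctrl,sensors,optics
from h import *
ctrl.move_l(W(150,1,69),rot=ROT,vel=120); ctrl.move_l(W(128,1,69),vel=60); ctrl.hold(0.2); st(sensors)
r=ctrl.move_l(W(80,1,69),vel=12,threshold=12); print(r); st(sensors)
snap(optics,'scene','i_scene',(210,130,350,265),4.4)
E
```

```text
t14.66 fx [128.4   0.9  69.2] F [ 0.4 -1.1  1.1] g0.1
True
t17.17 fx [98.7  0.8 70.2] F [1.1 1.1 0.4] g-0.0
```

View pics/i_scene.png

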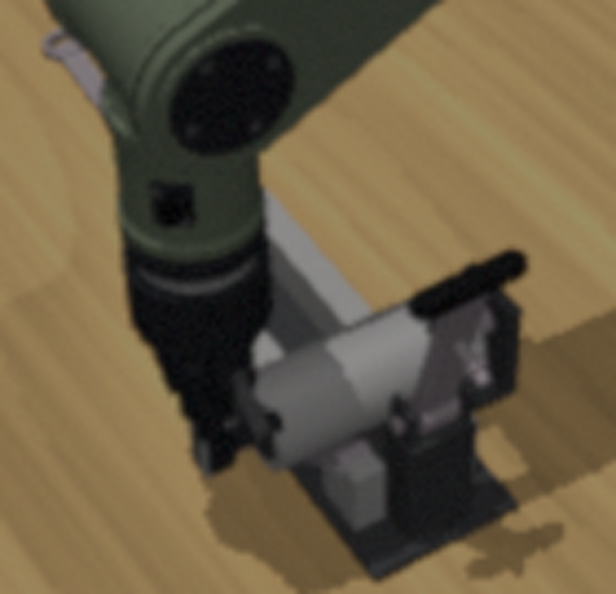

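The finger stopped at x=98.7, so the journal face is at about 87.7, matching the 88 expected when home. The contact force then relaxed, so I'll push again slowly to confirm it's hard against the stop.

```bash
python3 - <<'E'
from plant import ctrl,sensors,optics
from h import *
r=ctrl.move_l(W(90,1,69.5),vel=5,threshold=13); print(r); st(sensors)
ctrl.hold(0.3); st(sensors)
r=ctrl.move_l(W(90,1,69.5),vel=4,threshold=13); print(r); st(sensors)
E
```

```text
True
t18.57 fx [98.7  0.7 72.1] F [ 3.4 -0.1 -2.1] g0.2
t18.87 fx [98.7  0.6 71.8] F [3.  1.  0.6] g0.2
True
t20.43 fx [98.4  0.4 72.6] F [ 1.4 -0.7  0.8] g0.2
```

Repeated pushes stop at the same place, 98.4 to 98.7, so it's home. Next I'll back off, check from the scene camera, and move behind the clamp bar.

```bash
python3 - <<'E'
from plant import ctrl,sensors,optics
from h import *
p=FX(sensors.read_state()['eef_pos'])
ctrl.move_l(W(p[0]+30,p[1],p[2]),vel=60); ctrl.move_l(W(135,20,300),vel=200)
ctrl.move_ptp(W(24,165,300),ROT); st(sensors)
snap(optics,'scene','j_scene',(210,130,350,265),4.4)
E
```

```text
t23.12 fx [ 24.5 164.3 299.7] F [ 0.  -0.9 -0.2] g0.3
```

View pics/j_scene.png

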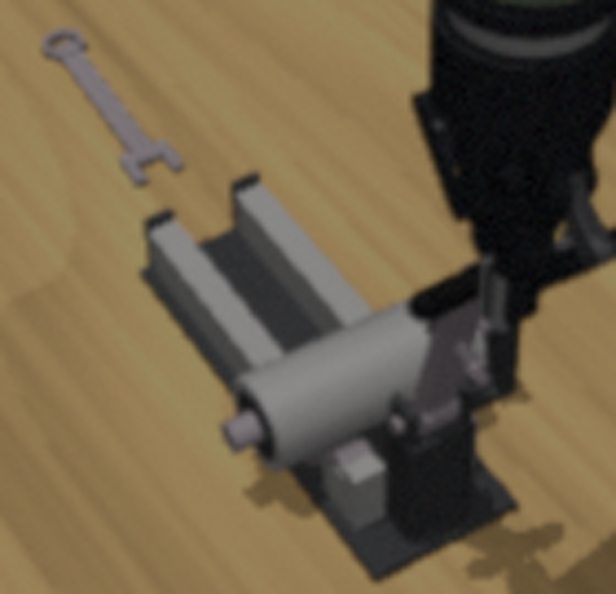

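The roller has moved home, with its free end now at (237,432). The finger is behind the bar. Now I'll start the swing.

```bash
python3 - <<'E'
from plant import ctrl,sensors,optics
from h import *
print(FX(ray_at_z('scene',(210+237/4.4,130+432/4.4),58.4)).round(1))
def tgt(a): return W(24,75-125*np.cos(a)+22.5,105+125*np.sin(a)-8+25)
ctrl.move_l(W(24,165,tgt(1.78)[2]),vel=100); ctrl.move_l(W(24,140,tgt(1.78)[2]),vel=60); ctrl.hold(.1); st(sensors)
for a in np.arange(1.8,1.39,-.1):
    r=ctrl.move_l(tgt(a),vel=40,threshold=12); print(round(a,2),r); st(sensors)
    if r: break
snap(optics,'scene','k_scene',(210,130,350,265),4.4)
E
```

```text
[81.8 -0.2 58.4]
t24.54 fx [ 24.  140.1 244.3] F [ 0.3  1.4 -0.3] g0.1
1.8 False
t25.04 fx [ 24.  125.7 243.7] F [-0.8  0.4  0.7] g-0.1
1.7 False
t25.50 fx [ 23.8 114.5 246.3] F [-0.7  5.4  1.7] g-0.2
1.6 False
t25.96 fx [ 23.8 102.  248.3] F [-3.   4.4  5.4] g0.1
1.5 False
t26.42 fx [ 24.5  89.4 248.6] F [-1.1  4.5  5.8] g0.1
1.4 False
t26.88 fx [ 25.1  76.6 247.4] F [-0.3  3.6  5.9] g0.0
```

View pics/k_scene.png

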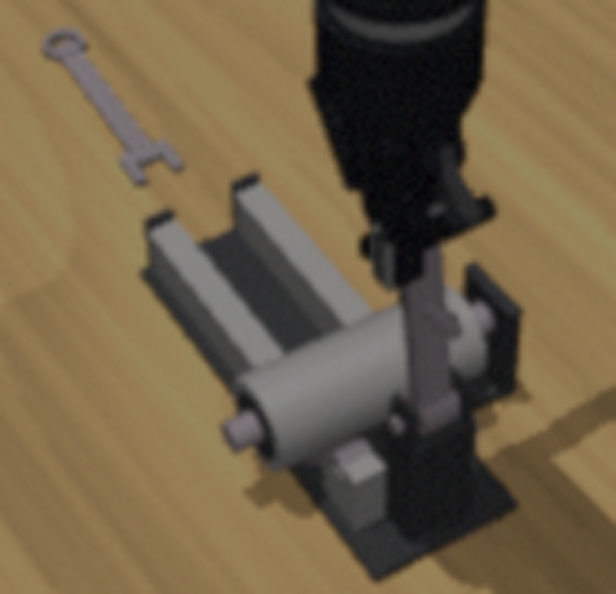

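The clamp is swinging over: the arm is at (430,330) and the bar is behind the fingers at (400,270). Forces are about 7 N. Continuing.

```bash
python3 - <<'E'
from plant import ctrl,sensors,optics
from h import *
def tgt(a): return W(24,75-125*np.cos(a)+22.5,105+125*np.sin(a)-8+25)
for a in np.arange(1.3,0.69,-.1):
    r=ctrl.move_l(tgt(a),vel=40,threshold=8); print(round(a,2),r); st(sensors)
    if r: break
snap(optics,'scene','l_scene',(210,130,350,265),4.4)
E
```

```text
1.3 False
t27.38 fx [ 25.3  64.1 244.4] F [0.8 3.  4.4] g0.3
1.2 False
t27.84 fx [ 24.6  52.1 239.2] F [1.2 2.8 3.9] g0.4
1.1 False
t28.30 fx [ 23.8  40.6 233. ] F [0.2 2.5 2.1] g0.2
1.0 False
t28.76 fx [ 23.7  29.4 226.6] F [1.  2.1 1.4] g0.2
0.9 False
t29.22 fx [ 23.8  19.1 219.3] F [-0.1  1.6  0.7] g0.4
0.8 False
t29.68 fx [ 23.9   9.9 211.1] F [0.9 1.7 0.4] g0.4
0.7 False
t30.13 fx [ 23.8   1.5 201.8] F [1.4 1.6 0.3] g-0.1
```

View pics/l_scene.png

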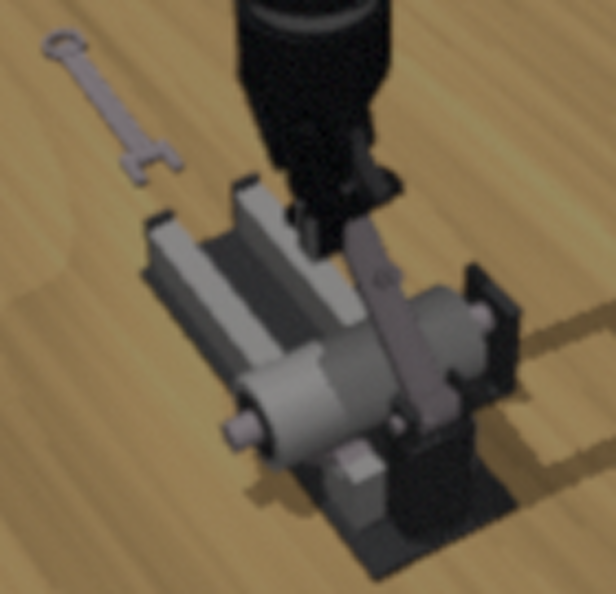

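The arm is at about 0.7 rad with the bar ahead of the fingers, and the forces are small. I'll back off, rise, and come down onto the bar from above.

```bash
python3 - <<'E'
from plant import ctrl,sensors,optics
from h import *
p=FX(sensors.read_state()['eef_pos'])
ctrl.move_l(W(p[0],p[1]+14,p[2]),vel=60); ctrl.move_l(W(p[0],p[1]+14,270),vel=150)
ctrl.move_l(W(120,30,290),vel=200); st(sensors)
snap(optics,'scene','m_scene',(210,130,350,265),4.4)
E
```

```text
t31.82 fx [118.9  30.  288. ] F [-0.5  0.1  0.5] g-0.1
```

View pics/m_scene.png

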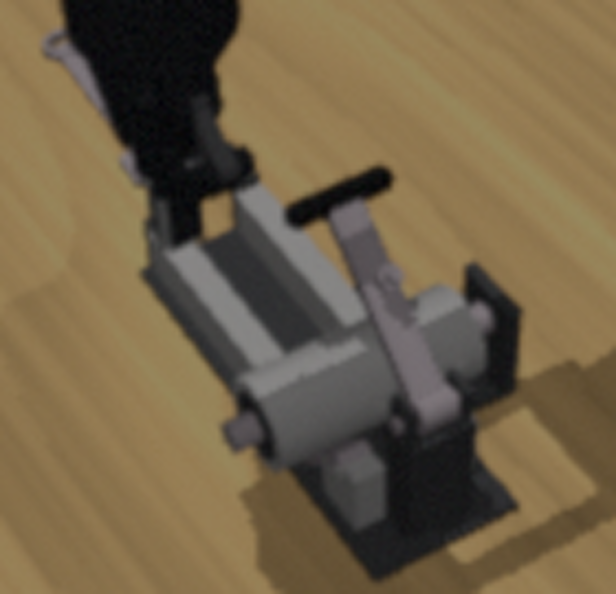

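The clamp stays where I left it, with the bar centre at (340,197). The journal's left end at (488,318) is right at the stop plate. Now I'll compute the angle and press.

```bash
python3 - <<'E'
from h import *
o=np.array([210,130])
for a in (.5,.6,.7,.8): print(a,((proj('scene',W(0,75-125*np.cos(a),105+125*np.sin(a)))[0]-o)*4.4).round())
for x in(88,-88): print(x,((proj('scene',W(x,0,58.4))[0]-o)*4.4).round())
E
```

```text
0.5 [323. 207.]
0.6 [328. 200.]
0.7 [335. 195.]
0.8 [344. 192.]
88 [228. 437.]
-88 [482. 313.]
```

```bash
python3 - <<'E'
from plant import ctrl,sensors,optics
from h import *
def tgt(a,dz=0): return W(0,75-125*np.cos(a),105+125*np.sin(a)+8+25+dz)
ctrl.move_l(tgt(.72,45),vel=200); ctrl.move_l(tgt(.72,12),vel=80); ctrl.hold(.1); st(sensors)
for a in np.arange(0.66,0.2,-.08):
    r=ctrl.move_l(tgt(a),vel=30,threshold=11); print(round(a,2),r); st(sensors)
    if r: break
snap(optics,'scene','n_scene',(210,130,350,265),4.4)
E
```

```text
t33.34 fx [  0.4 -19.  232.7] F [ 0.6 -0.2 -0.6] g-0.1
0.66 True
t33.90 fx [ 2.000e-01 -2.520e+01  2.173e+02] F [-0.7 -1.5  2.4] g-0.3
```

View pics/n_scene.png

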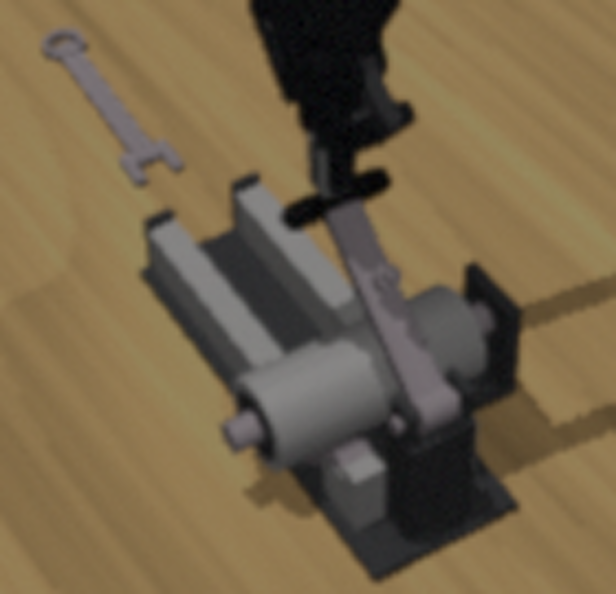

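The fingertip is on the bar at (345,195), slightly toward −y of its middle. The first touch tripped the 11 N threshold. I'll follow the arc more slowly.

```bash
python3 - <<'E'
from plant import ctrl,sensors,optics
from h import *
def tgt(a,dz=0): return W(0,75-125*np.cos(a)+1,105+125*np.sin(a)+8+25+dz)
for a in np.arange(0.63,0.2,-.06):
    r=ctrl.move_l(tgt(a),vel=15,threshold=10); print(round(a,2),r); st(sensors)
    if r: break
E
```

```text
0.63 True
t34.24 fx [ 2.000e-01 -2.650e+01  2.156e+02] F [-0.6 -2.3  3.1] g-0.2
```

```bash
python3 - <<'E'
from plant import ctrl,sensors,optics
from h import *
def tgt(a,dz=0): return W(0,75-125*np.cos(a)+2,105+125*np.sin(a)+8+25+dz)
for a in (0.65,.64,.63,.62,.60,.58,.56):
    r=ctrl.move_l(tgt(a),vel=15,threshold=13); print(round(a,2),r); st(sensors)
    if r: break
E
```

```text
0.65 False
t34.67 fx [  1.  -24.2 215.5] F [-1.4 -6.   8.4] g0.1
0.64 False
t34.92 fx [  0.9 -24.9 214.6] F [-1.8 -5.1  9.1] g0.2
0.63 False
t35.17 fx [  0.9 -25.7 213.7] F [-2.2 -5.3  9.2] g0.0
0.62 False
t35.42 fx [  0.9 -26.5 212.7] F [-3.3 -5.8  9.4] g-0.2
0.6 False
t35.74 fx [  0.9 -28.1 210.6] F [-3.1 -6.1  9.6] g-0.2
0.58 False
t36.06 fx [  0.9 -29.7 208.5] F [-1.9 -6.4  9.8] g-0.1
0.56 False
t36.38 fx [  0.9 -31.  206.4] F [-2.6 -7.2  9.4] g0.1
```

```bash
python3 - <<'E'
from plant import ctrl,sensors,optics
from h import *
def tgt(a,o): return W(0,75-125*np.cos(a)+o,105+125*np.sin(a)+8+25)
o=2
for a in np.arange(.54,.13,-.03):
    o=max(o-1,-4)
    r=ctrl.move_l(tgt(a,o),vel=18,threshold=10); print(round(a,2),r,end=' '); st(sensors)
    F=sensors.read_state()['force']
    if r or np.linalg.norm(F)>15: break
snap(optics,'scene','o_scene',(210,130,350,265),4.4)
E
```

```text
0.54 False t36.70 fx [  0.9 -32.9 203.9] F [-1.6 -6.1  8.3] g0.1
0.51 False t37.09 fx [  0.9 -35.4 200.4] F [-0.8 -4.3  7.2] g-0.0
0.48 False t37.48 fx [  0.8 -37.7 196.8] F [ 0.4 -3.3  4.7] g-0.3
0.45 False t37.88 fx [  0.8 -39.9 193.2] F [ 0.5 -2.1  5.5] g-0.2
0.42 False t38.26 fx [  0.7 -42.  189.4] F [ 1.3 -0.5  3.9] g-0.1
0.39 False t38.64 fx [  0.3 -44.3 185.6] F [2.4 1.1 3.4] g0.2
0.36 False t39.00 fx [ -0.2 -46.1 181.8] F [2.2 1.1 2.9] g-0.2
0.33 False t39.36 fx [ -0.2 -47.5 178.2] F [ 1.  -0.6  2.1] g-0.2
0.3 False t39.72 fx [ -0.2 -48.8 174.7] F [ 1.6 -1.4  3. ] g-0.2
0.27 False t40.08 fx [ -0.2 -49.9 171.3] F [ 0.1 -2.3  4.4] g-0.3
0.24 False t40.43 fx [ -0.2 -50.7 167.7] F [-0.  -3.2  3.7] g-0.1
0.21 False t40.79 fx [ -0.3 -51.3 163.9] F [ 0.3 -2.8  3.6] g-0.2
0.18 False t41.15 fx [ -0.2 -51.8 160.2] F [-0.5 -2.1  3. ] g0.1
0.15 False t41.51 fx [ -0.2 -52.4 156.5] F [-0.3 -1.8  3.2] g-0.1
```

View pics/o_scene.png

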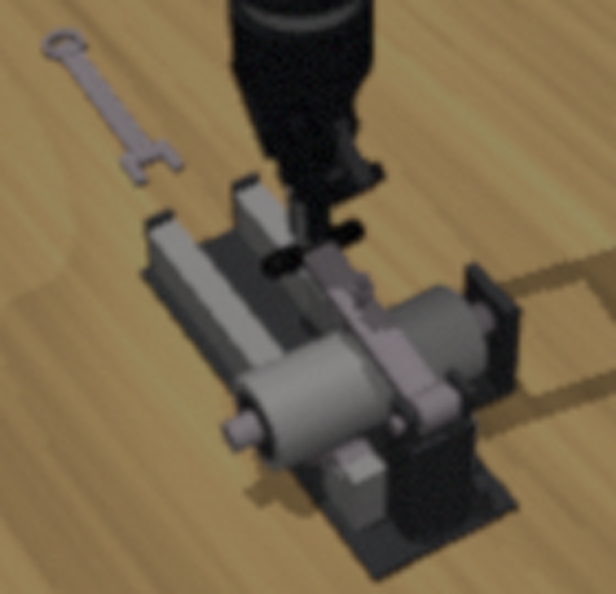

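The arm is nearly level, with the bar's ends at (280,262) and (350,232), and the fingertip sits slightly toward its −y side. I'll re-centre the tip over the bar before the final measured press.

```bash
python3 - <<'E'
from plant import ctrl,sensors,optics
from h import *
ctrl.move_l(W(0,-52,166),vel=40); ctrl.move_l(W(0,-47,166),vel=40); ctrl.hold(.2); st(sensors)
z=166
while z>124:
    z-=2
    r=ctrl.move_l(W(0,-47.5,z),vel=10,threshold=9)
    S=sensors.read_state(); F=S['force']; print(z,r,'t%.2f'%S['t'],FX(S['eef_pos']).round(1)[1:],F.round(1))
    if r or F[2]>8: break
snap(optics,'scene','p_scene',(210,130,350,265),4.4)
E
```

```text
t42.42 fx [ -0.  -47.  165.9] F [ 0.2 -0.4 -0.6] g-0.2
164 False t42.77 [-47.6 163.9] [ 0.4 -0.2  0.6]
162 False t43.12 [-47.5 161.9] [ 0.2 -0.8 -0. ]
160 False t43.48 [-47.5 159.9] [-0.3 -1.1  0.4]
158 False t43.83 [-47.5 157.9] [ 0.1 -0.   0.5]
156 False t44.17 [-47.6 156.3] [0.1 0.5 1.8]
154 False t44.52 [-47.9 154.4] [-0.5 -0.4  4.3]
152 False t44.88 [-48.  152.2] [-0.6 -3.3  4.6]
150 False t45.23 [-47.6 150.2] [-0.7 -3.4  4.6]
148 False t45.58 [-47.5 148.1] [ 0.3 -3.5  4.5]
146 False t45.92 [-47.4 146.1] [ 0.9 -2.8  2.8]
144 False t46.27 [-47.4 144. ] [ 1.3 -2.8  4. ]
142 False t46.62 [-47.4 141.9] [ 1.2 -2.5  4.1]
140 False t46.98 [-47.4 139.9] [ 1.4 -2.6  3.3]
138 False t47.33 [-47.4 137.8] [ 1.4 -2.3  3. ]
136 False t47.67 [-47.4 135.8] [ 0.6 -2.4  3.1]
134 False t48.02 [-47.4 133.8] [ 0.7 -2.5  3.8]
132 False t48.38 [-47.4 131.8] [-0.2 -2.3  3.2]
130 False t48.73 [-47.5 130.1] [-0.4 -2.5  4.8]
128 True t48.94 [-47.6 130. ] [-0.3  1.2  5.2]
```

View pics/p_scene.png

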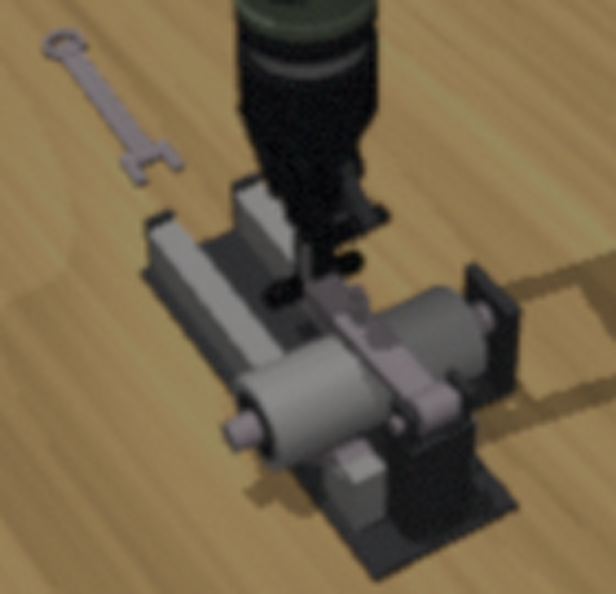

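The bar has come down to z≈97 (about −0.06 rad) and the pad has met the roller: the force rose sharply at TCP z≈130. Now I'll build up to a steady 11–12 N in small steps.

```bash
python3 - <<'E'
from plant import ctrl,sensors,optics
from h import *
z=130.0
for i in range(14):
    z-=0.25
    r=ctrl.move_l(W(0,-47.5,z),vel=5,threshold=10); ctrl.hold(0.1)
    f=[];
    for k in range(4): ctrl.hold(.02); f.append(sensors.read_state()['force'])
    f=np.mean(f,0); S=sensors.read_state(); print(z,r,'t%.2f'%S['t'],FX(S['eef_pos']).round(1)[1:],f.round(1))
    if f[2]>10.7 or r: break
E
```

```text
129.75 False t49.56 [-47.5 130. ] [-1.2 -1.7  5.9]
129.5 False t49.98 [-47.5 129.9] [-1.9 -1.5  6.9]
129.25 False t50.39 [-47.5 129.9] [-1.7 -1.7  8.1]
129.0 False t50.81 [-47.5 129.9] [-3.3 -1.1  9.3]
128.75 False t51.23 [-47.5 129.9] [-3.2 -1.3 10.4]
128.5 False t51.64 [-47.5 129.8] [-3.7 -1.5 11.3]
```

```bash
python3 - <<'E'
from plant import ctrl,sensors,optics
from h import *
ctrl.move_l(W(0,-47.5,128.3),vel=5); ctrl.hold(0.4); st(sensors)
ctrl.move_l(W(0,-47.5,140),vel=20); ctrl.move_l(W(0,-60,260),vel=150); ctrl.move_l(W(60,-190,300),vel=250); st(sensors)
ctrl.hold(.2)
snap(optics,'scene','q_scene',(210,130,350,265),4.4)
snap(optics,'top','q_top',(215,165,350,260),5.9)
E
```

```text
t52.29 fx [ -0.  -47.5 129.8] F [-3.4 -1.3 11.4] g0.5
t54.73 fx [  59.3 -189.3  298.6] F [0.7 1.  0.5] g0.1
```

View pics/q_scene.png

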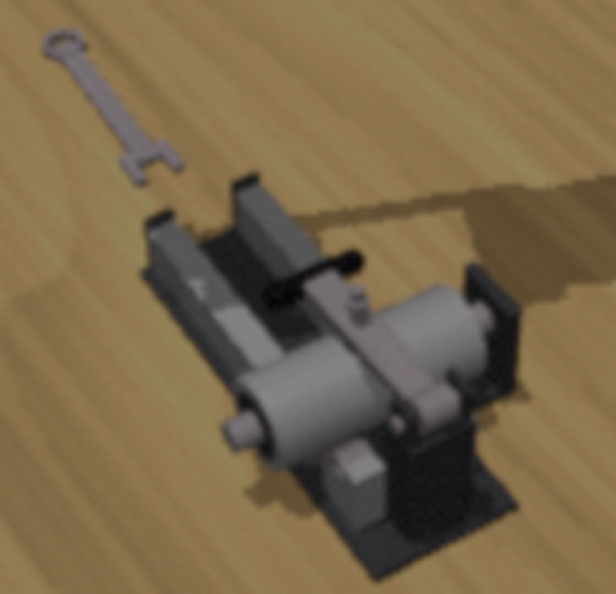

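View pics/q_top.png

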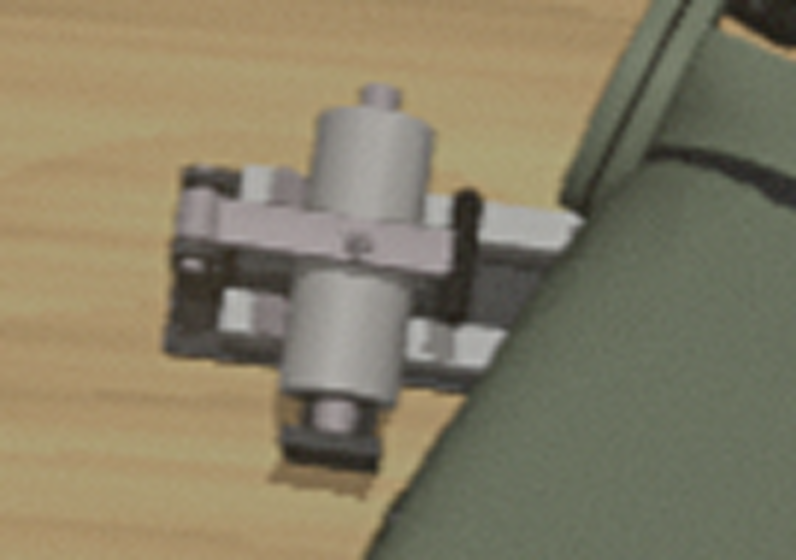

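The scene shows the arm down, the pad spindle at (355,300) over the roller and the journal at (488,318) against the stop. The top view shows the journal end at (335,430) meeting the stop, with the barrel lying straight in the vees. One quick numeric check before handing in.

```bash
python3 - <<'E'
from h import *
T=lambda u,v:((u+.5)/5.9-.5+215,(v+.5)/5.9-.5+165)
print(FX(ray_at_z('top',T(380,88),60)).round(1), FX(ray_at_z('top',T(332,447),82)).round(1),FX(ray_at_z('top',T(332,430),82)).round(1))
E
python3 - <<'E'
from plant import ctrl,sensors,optics
from h import *
snap(optics,'scene','r_scene',(210,130,350,265),4.4); ctrl.hold(.5)
snap(optics,'scene','s_scene')
import cv2
a=cv2.imread('pics/r_scene.png').astype(int);b=cv2.imread('pics/q_scene.png').astype(int);print(abs(a-b).mean(),abs(a-b).max())
st(sensors)
E
```

```text
[89.4 -2.4 60. ] [-95.1  -2.9  82. ] [-87.1  -1.9  82. ]
0.7649255906831665 17
t55.62 fx [  60.  -190.1  300. ] F [-0.1  0.3 -0.3] g-0.0
```

View pics/s_scene.png

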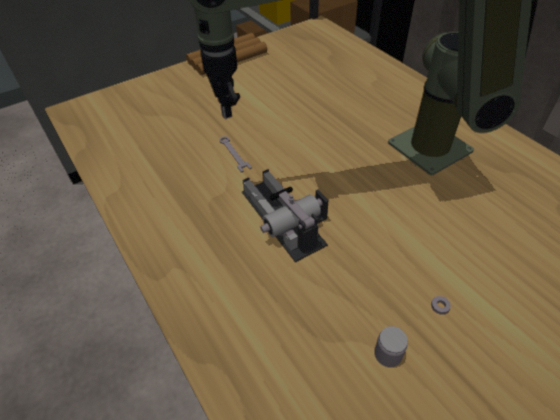

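The far end is at x≈89 and the stop face at about −87, so the roller (176 mm) is home within measuring error. The full view shows the spanner (235,152), tin (392,345) and bearing (441,305) where they started, and nothing is moving.

```bash
python3 - <<'E'
from plant import ctrl
print(ctrl.finish_job())
E
```

```text
the job is handed in; nothing more can be done
None
```

I rolled the roller into the vees, slid it home against the end stop and clamped it, then handed the job in at about 56 s.

- **Rolling:** I rolled it along the rails between the open jaws until it dropped into the vees, then released it. Near the end one fingertip brushed the top of the far vee block. The move stopped at its 9 N force limit, and about 4 N was still on the tool.
- **Sliding home:** The push on the journal face stopped at the same place three times, to within 0.3 mm. The top view puts the free end at x ≈ 89 mm and the stop face at about −87 mm. The scene view gave 82 mm for the free end; that camera was several mm off elsewhere too, so I relied on the pushes. The stop plate hides the contact itself, so up to about 3 mm there could not be seen.
- **Clamping:** I swung the bar over and pressed it down. The pad met the roller at about −0.06 rad, and I held 11.4 N down before letting go. How much of that stayed on the roller could not be measured.
- **Forces:** Readings stayed around 13 N or below. Brief peaks between readings were limited only by the stop thresholds and should have stayed below about 20 N. The first touch on the bar and a few later moves tripped those thresholds.
- **Final pictures:** The arm is clear, the clamp is down and stays put, and the spanner, tin and bearing have not moved.

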